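Tip the thick turning blank into the tote

ROBOT

A 6-joint arm with a two-finger parallel gripper is mounted at the origin on the work surface. World frame = base frame: x ahead of the robot, y to its left, z up, the work surface at z = 0. Lengths are in m, angles in rad, forces in N, time in s.
With the tool pointing down it reaches from about 0.3 to 0.775 m from the base axis. Payload 14.6 kg.
Tool frame: the origin (TCP) lies on the centre line of the jaws, within the pads' length; the fingertips stand 25 mm ahead of it and the grasp point (between the pads) lies 6 mm ahead of it (ctrl.tip_reach is the distance from the TCP to the fingertips, in m); z points along the fingers, y is the line along which they close (so a half turn about z gives the same grasp; the last joint's range is limited). The gripper opens to 94 mm and grips with 3 to 60 N. Pads are 16 mm wide; open, the fingers measure 119 mm over their backs; the gripper's body (75 mm by 177 mm) begins 78 mm behind the grasp point.
Start: joints at [-0.067, 0.3, 1.521, -0, 1.321, -0.067], TCP at [0.55, -0, 0.23] pointing down, gripper open.
Joint ranges: [-3.03, 3.03], [-0.79, 2.21], [0.23, 2.52], [-1.04, 4.18], [0, 3.07], [-2.55, 2.55]. Speed limits (rad/s): [2.22, 2.22, 2.57, 3.14, 3.14, 3.14].

INTERFACE

Orientations are given as [roll, pitch, yaw] about the fixed x, y, z axes, in that order (R = Rz(yaw) Ry(pitch) Rx(roll)).
In Python, from station import ctrl gives the robot as it stands. The module is installed in compiled form; this text tells all that it offers.
- The arm moves only by the tool apply_moves, never from a script. Its argument "deltas" is a list of rows, each a list of 7 numbers: the closure in counts, from 0 (fully open) to 255 (shut), then the shift along the world's x, y, z in cm, then the turn, a rotation vector about the world's x, y, z in rad. In form: [[jaw, tx, ty, tz, ax, ay, az], ...]. A call has 1 to 10 rows; each row shifts and turns the commanded pose from where the row before left it; what a row does not reach is not made up. A row lasts 1/10 s, in which the tool goes at most 50 mm and 8.59 degrees, less where a joint would pass 70% of its speed; a pose out of reach is approached as far as the arm can. A call with a gripper value outside its range is refused whole. The fingers move at their own pace and stop on an object; "grip_force" is the grip in N (left out, the last holds). Time passes only in rows, so rows that do not move let the fingers close. It gives the time, the measured TCP pose, the force, the opening and the grip force at its end, in the units of the state.
- ctrl.get_obs(): the state, without advancing time (a new reading comes with each control period).
- ctrl.camera(name): name is "scene" or "side" or "wrist"; returns a dict with "img" (480x640x3 uint8, red, green, blue), "K" (3x3 intrinsics, pixels), "k1" (the pictures are not rectified: a ray, as slopes to the right and down, at radius r is drawn at 1 + k1 r^2 times it, then the intrinsics apply), "pose" (4x4, takes a point from camera to world coordinates); the wrist camera has in their place "hand_eye" (4x4, takes a point from camera to tool coordinates, whose origin is the TCP and whose axes are the flange's). Camera axes: x right, y up, looking along -z (the intrinsics and any distortion apply to the point x, -y, -z); pixel columns grow to the right and rows downward; lengths in m; the calibration is good to about 2 mm. A picture is of the moment at which its call begins: read the wrist's pose just before it. There is no depth.
- ctrl.hand_in(): hands the job in; it is judged then, once.
The state is a dict: "time_s": time; "qpos": joint angles; "joint_vel": joint speeds; "tau": joint torques, N m; "ee_pos": TCP position; "eef_rot": TCP orientation; "force": force on the tool from outside, world axes, zero at the start; "moment": the same for the moment, N m; "grip_width": finger opening in m; "grip_force": force on a finger pad.
Only numpy, scipy, OpenCV 4.12 (cv2) and the standard library are available. Lean on these libraries where they do the work, as an engineer would, in place of code of your own. Each camera call takes 0.05 s, during which the arm holds its last target. There are 200 camera calls.

TASK

Slide the empty plywood tote square up against the front of the tip-tray stand, centred under the tray's lip. Then lift the tray by its steel bar to about 55 degrees and hold it there until the thick round blank has rolled over the lip into the tote, while the thin one stays behind in the tray. Lower the tray gently, without letting it drop, until it is level again and let go, leaving the tote in place and the glue bottle undisturbed.

Things in the scene. Friction and masses are not known exactly. Their poses are not given: they have to be found in the camera images.
- stand: Fixed plywood stand of the tip tray, 230 mm wide (its y), origin on the bench. Its -x is the front, where the tray empties (robot's right, about world -y). Front panel: full width at x = -80 mm, z 0 to 100 mm. Two pivot ears reach x = -110 mm at y = +-109 mm, only at z 85 to 140 mm, so the 65 mm tall tote passes beneath. Tray pivot axis: along y through x = -95, z = 115 mm.
- tray (a joint): Tilt of the plywood tray (0.6 kg) about its pivot, rad: 0 = level, on a stop; grows as the bar end is lifted; stop at 1.4; 55 degrees = 0.96. Friction does not hold it: let go, it falls back to level. Lifting at the bar takes 3 to 5 N. The thick blank rolls over the lip at about 45 degrees, the thin one only beyond about 75.
- tray_bar (a point): Centre of the tray's round steel handle bar: 16 mm diameter, 100 mm free length between two wooden arms, along the stand's y, 57 mm clear of the tray's rear wall. At level it is 190 mm behind (+x) and 30 mm above the pivot axis, 145 mm above the bench; it turns with the tray. A gripper pointing down can hold it while it swivels between the fingers.
- tray_lip (a point): Top outer edge, mid-width, of the tray's 7 mm high front lip; at level 10 mm in front of and 7 mm above the pivot axis. The tray is 190 mm wide, 135 mm long, 35 mm deep, walls 6 mm; a divider makes two lanes side by side, with one blank in each (either way round). The lanes' floor is at the pivot's height.
- tote: Loose empty open-topped plywood box, 160 mm deep (its x) by 250 mm wide (its y) by 65 mm tall, walls and floor 9 mm, 0.35 kg. Origin at the centre of its underside. Its long walls are at x = +-75.5 mm (mid-thickness); the wall at -x is the one away from the stand. In place, its +x long wall touches the stand's front panel: its origin is then at x = -160, y = 0 mm of the stand, axes parallel.
- thick_blank: Loose round wooden turning blank, 48 mm diameter, 70 mm long, lying in one of the tray's lanes; origin at its centre, y along its axis.
- thin_blank: Loose round wooden dowel blank, 18 mm diameter, 70 mm long, lying in the tray's other lane; origin at its centre, y along its axis.
- glue: Bystander: yellow glue bottle, 60 mm diameter, 170 mm tall, origin under its centre.
There are look-alikes about, which are no part of the job. Of the things that look like the thick_blank, the larger one is meant. Of the things shaped like the thin_blank, the wooden one is meant.

How it is judged:
By the outcome, as a careful person would: the job done as asked, in the order asked, and still so for the second after the job is handed in, with the robot touching nothing.
It also fails if it takes over 64 s, if anything falls off the work surface, if the arm or the gripper's body presses on something with over 40 N, if the wrist force passes 120 N, or if a joint passes its speed limit or range.

## Working session

There is one attempt and no reset: what is moved stays moved. The work goes in short steps, Python scripts to look and compute and a tool call to move; the robot and the scene stay as the last step left them, time stands still between calls to the robot, and variables do not carry over. Pictures are saved under pics/ and viewed, at most 10 in all, crops included, and the job is handed in when it is done.

Besides the shell and the picture viewer there is one more tool, called after ">>>" as name([rows], argument=value, ...), one row to a line, values as JSON. apply_moves: Moves the arm, as the interface text tells. Its arguments: {"type":"object","properties":{"deltas":{"type":"array"},"grip_force":{"type":"number"}},"required":["deltas"]}

```bash
mkdir -p pics
cat > h.py <<'E'
import numpy as np, cv2, pickle
from scipy.spatial.transform import Rotation as R
from station import ctrl
def snap(name, f):
    o=ctrl.get_obs(); c=ctrl.camera(name)
    if name=="wrist":
        T=np.eye(4);T[:3,:3]=R.from_euler('xyz',o['eef_rot']).as_matrix();T[:3,3]=o['ee_pos'];c['pose']=T@c['hand_eye']
    cv2.imwrite(f"pics/{f}.png",c['img'][:,:,::-1]); pickle.dump(c,open(f"pics/{f}.pkl","wb")); return c
def load(f): return pickle.load(open(f"pics/{f}.pkl","rb"))
def ray(c,uv):
    k=c['k1']; d=np.array([k,0,0,0],float)
    p=cv2.undistortPoints(np.array([[uv]],float),c['K'],d)[0,0]
    return c['pose'][:3,3], c['pose'][:3,:3]@np.array([p[0],-p[1],-1])
def onz(c,uv,z):
    o,d=ray(c,uv); return o+d*(z-o[2])/d[2]
def proj(c,P):
    q=np.linalg.inv(c['pose'])@np.append(P,1); x=np.array([[[q[0],-q[1],-q[2]]]],float)
    return cv2.projectPoints(x,np.zeros(3),np.zeros(3),c['K'],np.array([c['k1'],0,0,0.]))[0].ravel()
E
python3 - <<'E'
from h import *
for n in("scene","side"):
    c=snap(n,n); print(n,c['pose'].round(3).tolist(),c['k1'])
o=ctrl.get_obs();print(o['ee_pos'],o['eef_rot'],o['grip_width'],ctrl.tip_reach)
E
```

```text
scene [[0.53, -0.472, 0.705, 1.18], [0.848, 0.302, -0.435, -0.335], [-0.008, 0.828, 0.56, 0.63], [0.0, 0.0, 0.0, 1.0]] -0.08069624369430142
side [[-0.969, 0.141, -0.205, 0.363], [-0.248, -0.483, 0.84, 0.874], [0.02, 0.864, 0.503, 0.594], [0.0, 0.0, 0.0, 1.0]] 0.00025581250742822656
[5.49794072e-01 9.58832133e-06 2.29963726e-01] [-3.14058571e+00 -8.89429378e-05  1.57081178e+00] 0.09417278135817696 0.025
```

View pics/scene.png

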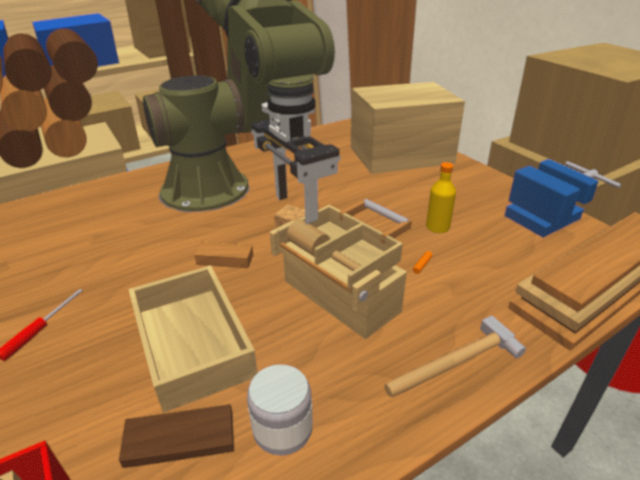

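View pics/side.png

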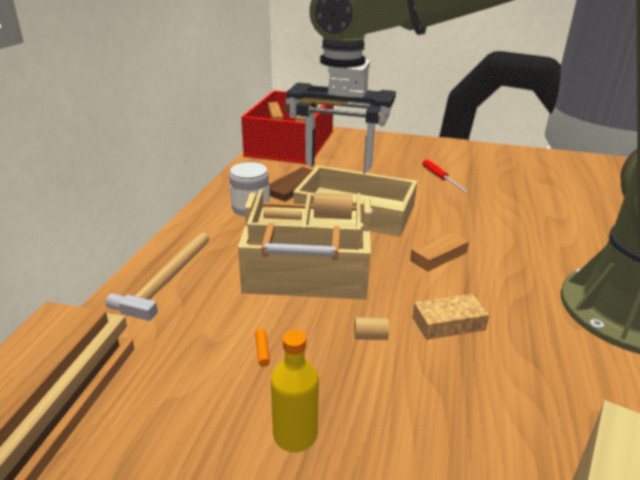

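The scene view shows the stand at about (345,270), with its bar at (365–408, 203–220). The tote is at (190,335) and the glue at (441,205). In the side view the bar runs (266,248)–(338,251) and the tote is behind the stand. I'll enlarge both views to get the corners.

Run:
```python
from h import *
a=load("scene")['img'][190:410,110:430,::-1]; b=load("side")['img'][160:300,220:430,::-1]
cv2.imwrite("pics/a.png",cv2.resize(a,None,fx=2.5,fy=2.5,interpolation=cv2.INTER_CUBIC))
cv2.imwrite("pics/b.png",cv2.resize(b,None,fx=3.8,fy=3.8,interpolation=cv2.INTER_CUBIC))
```

```text
(no output)
```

View pics/a.png

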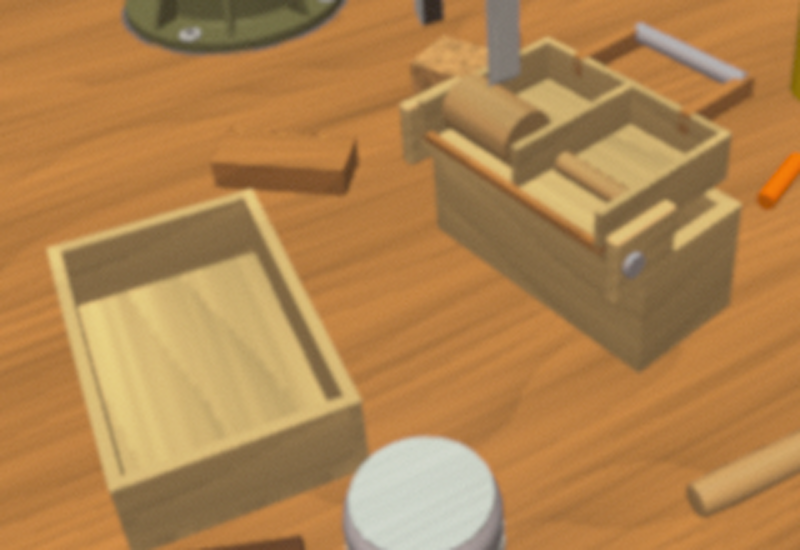

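View pics/b.png

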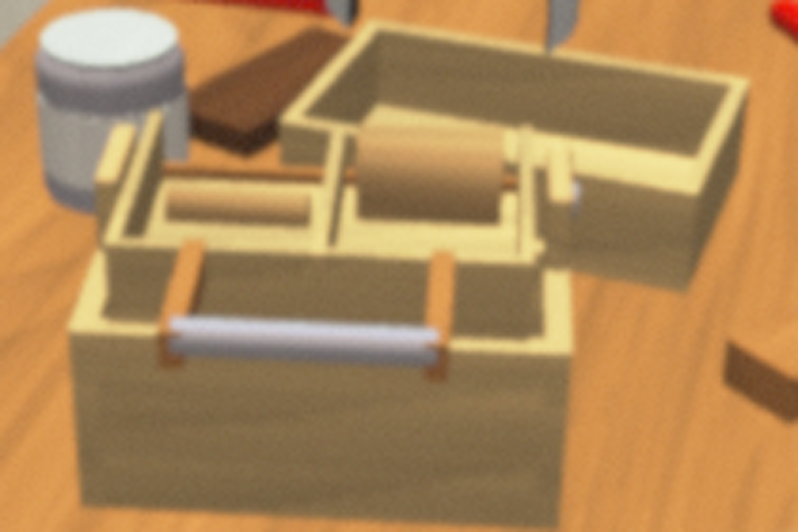

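Run:
```python
from h import *
a=load("scene"); b=load("side")
A=lambda p:(p[0]/2.5+110-.3,p[1]/2.5+190-.3); B=lambda p:(p[0]/3.8+220-.4,p[1]/3.8+160-.4)
def tri(u,v):
    o1,d1=ray(a,u);o2,d2=ray(b,v); s=np.linalg.lstsq(np.c_[d1,-d2],o2-o1,rcond=None)[0]
    p,q=o1+s[0]*d1,o2+s[1]*d2; return (p+q)/2,np.linalg.norm(p-q)
print("tote sc",[onz(a,A(p),.065).round(3)[:2].tolist() for p in[(50,250),(252,192),(360,402),(115,490)]])
print("tote sd",[onz(b,B(p),.065).round(3)[:2].tolist() for p in[(748,80),(697,190),(285,123),(372,25)]])
print("bar sc",[onz(a,A(p),.145).round(4)[:2].tolist() for p in[(640,33),(745,78)]])
print("bar sd",[onz(b,B(p),.145).round(4)[:2].tolist() for p in[(438,346),(168,336)]])
print("bar tri",tri(A((640,33)),B((438,346))),tri(A((745,78)),B((168,336))))
print("stand front bottom sc",[onz(a,A(p),0).round(3)[:2].tolist() for p in[(438,228),(640,367)]])
print("stand rear bottom sd",[onz(b,B(p),0).round(3)[:2].tolist() for p in[(557,525),(82,505)]])
print("lip sc",[onz(a,A(p),.122).round(3)[:2].tolist() for p in[(430,135),(598,247)]])
print("lip/rear tri jar", onz(a,A((425,480)),.09).round(3),onz(b,B((110,45)),.09).round(3))
print("glue",onz(a,(440,225),0),onz(b,(295,440),0))
print("block",[onz(a,A(p),0).round(3)[:2].tolist() for p in[(215,185),(345,192)]], "thick",onz(a,A((495,110)),.15))
```

```text
tote sc [[0.425, -0.295], [0.439, -0.139], [0.685, -0.16], [0.671, -0.315]]
tote sd [[0.421, -0.299], [0.434, -0.143], [0.679, -0.158], [0.667, -0.313]]
bar sc [[0.5128, 0.1834], [0.6133, 0.2106]]
bar sd [[0.51, 0.1794], [0.6194, 0.203]]
bar tri (array([0.5109207 , 0.18280591, 0.14562116]), np.float64(0.003919231247426679)) (array([0.61738355, 0.20721238, 0.14809358]), np.float64(0.0008609937190465184))
stand front bottom sc [[0.486, -0.0], [0.707, 0.049]]
stand rear bottom sd [[0.466, 0.095], [0.69, 0.143]]
lip sc [[0.52, -0.018], [0.695, 0.015]]
lip/rear tri jar [ 0.78  -0.161  0.09 ] [ 0.796 -0.182  0.09 ]
glue [0.5022123  0.42932977 0.        ] [0.50210301 0.42410587 0.        ]
block [[0.327, -0.14], [0.398, -0.046]] thick [0.55347256 0.0203937  0.15      ]
```

>>> apply_moves([
  [0,0,-3.0,0,0,0,0.149],
  [0,0,-3.0,0,0,0,0.149],
  [0,0,-3.0,0,0,0,0.149],
  [0,0,-3.0,0,0,0,0.149],
  [0,0,-3.0,0,0,0,0.149],
  [0,0,-3.0,0,0,0,0.149],
  [0,0,-3.0,0,0,0,0.149],
  [0,0,-3.0,0,0,0,0.149],
  [0,0,-3.0,0,0,0,0.149],
  [0,0,-3.0,0,0,0,0.149],
], grip_force=25)

```text
time_s: 1.1
ee_pos: [0.5497, -0.3012, 0.2301]
eef_rot: [3.141, -0.001, 3.067]
force: [1.5, -0.4, -0.5]
grip_width: 0.0937
grip_force: 0.0
```

Run:
```python
from h import *
c=snap("wrist","w1"); o=ctrl.get_obs(); print(o['ee_pos'].round(4),o['eef_rot'],o['qpos'].round(2))
print(proj(c,np.array([.547,-.303,.065])))
```

```text
[ 0.5491 -0.3049  0.2297] [-3.14105914e+00 -9.37114103e-04  3.07759350e+00] [-0.56  0.48  1.28 -0.    1.39 -2.07]
[311.95461819 223.96666338]
```

View pics/w1.png

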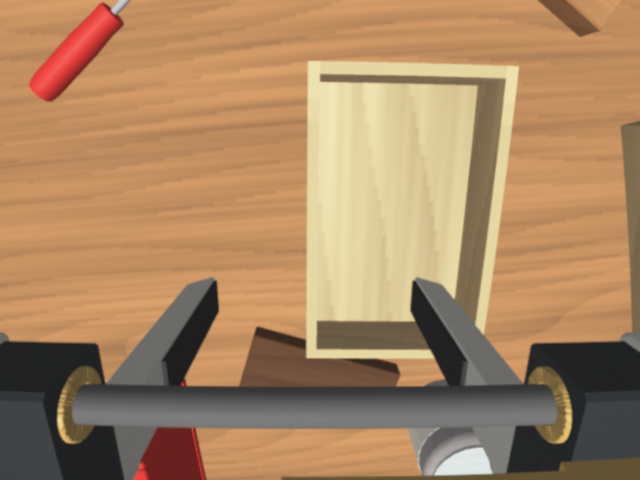

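The wrist view shows the tote's outer long wall upright at columns 307–320, rows 60–355. The predicted grasp point (312,224) lies on it, between the fingers, so I'm descending.

>>> apply_moves([
  [0,0,0.1,-4,0,0,0],
  [0,-0.1,0.1,-4,0,0,0],
  [0,-0.1,0,-4,0,0,0],
  [0,0,0,-3.5,0,0,0],
  [0,0,0,-2.5,0,0,0],
  [255,0,0,0,0,0,0],
  [255,0,0,0,0,0,0],
  [255,0,0,0,0,0,0],
  [255,0,0,0,0,0,0],
  [255,0,0,0,0,0,0],
], grip_force=25)

```text
time_s: 2.15
ee_pos: [0.5483, -0.2982, 0.0515]
eef_rot: [-3.141, 0.001, 3.061]
force: [-0.5, 0.4, -0.0]
grip_width: 0.0575
grip_force: 0.0
```

>>> apply_moves([
  [255,0,0,0,0,0,0],
  [255,0,0,0,0,0,0],
])

```text
time_s: 2.35
ee_pos: [0.5481, -0.2981, 0.0508]
eef_rot: [-3.141, 0.0, 3.061]
force: [-0.1, -0.2, -0.3]
grip_width: 0.0413
grip_force: 0.0
```

>>> apply_moves([
  [255,0,0,0,0,0,0],
  [255,0,0,0,0,0,0],
  [255,0,0,0,0,0,0],
  [255,0,0,0,0,0,0],
  [255,0,0,0,0,0,0],
  [255,0,0,0,0,0,0],
])

```text
time_s: 2.95
ee_pos: [0.548, -0.2981, 0.0504]
eef_rot: [-3.142, 0.0, 3.061]
force: [0.0, -1.4, -0.4]
grip_width: 0.0091
grip_force: 25.0
```

>>> apply_moves([
  [255,0.4,0.3,0,0,0,0.02],
  [255,0.8,0.6,0,0,0,0.03],
  [255,0.8,0.6,0,0,0,0.03],
  [255,0.8,0.6,0,0,0,0.03],
  [255,0.8,0.6,0,0,0,0.03],
  [255,0.8,0.6,0,0,0,0.03],
  [255,0.8,0.6,0,0,0,0.03],
  [255,0.8,0.6,0,0,0,0.03],
  [255,0.8,0.6,0,0,0,0.03],
  [255,0.8,0.6,0,0,0,0.03],
], grip_force=35)

```text
time_s: 3.95
ee_pos: [0.6247, -0.2405, 0.0504]
eef_rot: [3.142, -0.0, -2.93]
force: [-1.6, -0.6, 0.9]
grip_width: 0.0088
grip_force: 35.0
```

>>> apply_moves([
  [255,0.3,0.9,0,0,0,0.02],
  [255,0.3,1,0,0,0,0.02],
  [255,0.2,1,0,0,0,0],
  [255,0.2,1,0,0,0,0],
  [255,0.1,1,0,0,0,0],
  [255,0,1,0,0,0,0],
  [255,0,1,0,0,0,0],
  [255,0,1,0,0,0,0],
  [255,0,0.8,0,0,0,0],
  [255,0,0.5,0,0,0,0],
])

```text
time_s: 4.95
ee_pos: [0.635, -0.1481, 0.0504]
eef_rot: [3.141, 0.0, -2.892]
force: [-0.9, -0.5, -1.6]
grip_width: 0.0086
grip_force: 35.0
```

Run:
```python
from h import *
c=snap("scene","s2"); snap("side","d2");snap("wrist","w2"); o=ctrl.get_obs(); print(o['ee_pos'].round(4),o['eef_rot'],o['qpos'].round(2))
cv2.imwrite("pics/a2.png",cv2.resize(c['img'][190:410,170:490,::-1],None,fx=2.5,fy=2.5,interpolation=cv2.INTER_CUBIC))
```

```text
[ 0.635  -0.1485  0.0504] [ 3.14125089e+00 -2.44584482e-05 -2.89194712e+00] [-0.29  0.71  1.35  0.    1.08 -2.11]
```

View pics/a2.png

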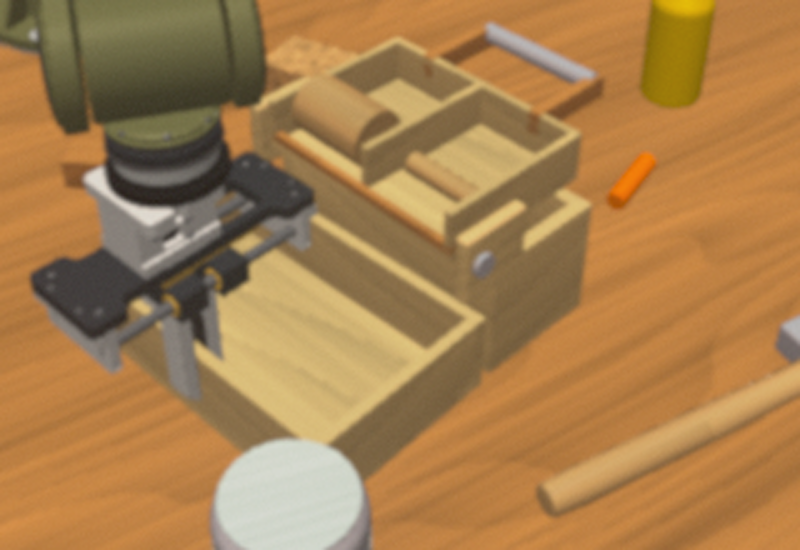

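View pics/w2.png

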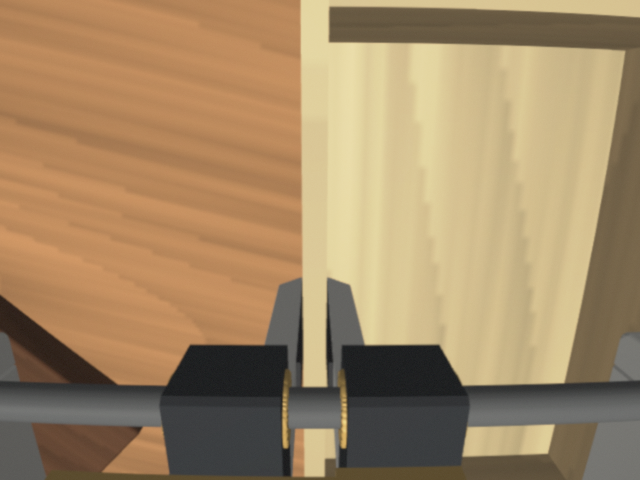

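The tote is gripped and follows the jaws. Its near-stand right top corner is at crop (487,320) and the panel's right bottom corner at (490,370). Next I'll measure the lateral offset and yaw.

Run:
```python
from h import *
a=load("s2"); A=lambda p:(p[0]/2.5+170-.3,p[1]/2.5+190-.3)
th=np.radians(12.4); xs=np.array([-np.sin(th),np.cos(th)]); ys=np.array([-np.cos(th),-np.sin(th)]); O=np.array([.581,.1025])
S=lambda P:((P[:2]-O)@xs,(P[:2]-O)@ys)
for n,p,z in[("tote +x right",(487,320),.065),("tote -x right",(325,441),.065),("edge",(330,227),.065),("panel br",(490,370),0),
  ("lip r",(445,247),.122),("lip l",(278,135),.122),("bar l",(488,33),.145),("bar r",(595,77),.145)]:
    P=onz(a,A(p),z); print(n,P.round(4),np.round(S(P),4))
o=ctrl.get_obs(); print("tcp",np.round(S(o['ee_pos']),4))
# tote edge lines in wrist view: bar centre expectation
b=load("d2"); h=cv2.cvtColor(b['img'],cv2.COLOR_RGB2HSV)
```

```text
tote +x right [0.719  0.0334 0.065 ] [-0.0971 -0.1199]
tote -x right [ 0.7515 -0.1133  0.065 ] [-0.2474 -0.1202]
edge [ 0.574  -0.0074  0.065 ] [-0.1058  0.0305]
panel br [0.7093 0.0468 0.    ] [-0.082  -0.1134]
lip r [0.6944 0.0137 0.122 ] [-0.1111 -0.0917]
lip l [ 0.5189 -0.0191  0.122 ] [-0.1054  0.0867]
bar l [0.5119 0.182  0.145 ] [0.0924 0.0504]
bar r [0.6121 0.2116 0.145 ] [ 0.0999 -0.0538]
tcp [-0.2568  0.0012]
```

>>> apply_moves([
  [255,0.2,0.2,0,0,0,-0.017],
  [255,0.1,0.2,0,0,0,-0.016],
  [255,-0.1,0.5,0,0,0,0],
  [255,-0.1,0.4,0,0,0,0],
  [255,0,0.2,0,0,0,0],
  [255,0,0,0,0,0,0],
], grip_force=8)

```text
time_s: 5.7
ee_pos: [0.6359, -0.1335, 0.0504]
eef_rot: [3.141, -0.0, -2.925]
force: [-0.2, 0.6, -1.2]
grip_width: 0.009
grip_force: 8.0
```

>>> apply_moves([
  [255,-0.05,0.2,0,0,0,0],
  [255,-0.05,0.2,0,0,0,0],
  [255,0,0,0,0,0,0],
])

```text
time_s: 6.0
ee_pos: [0.6345, -0.1314, 0.0504]
eef_rot: [-3.14, -0.001, -2.926]
force: [-4.3, -9.7, 0.2]
grip_width: 0.009
grip_force: 8.0
```

>>> apply_moves([
  [255,-0.03,0.1,0,0,0,0],
  [255,0,0,0,0,0,0],
  [255,0,0,0,0,0,0],
], grip_force=3)

```text
time_s: 6.3
ee_pos: [0.6342, -0.13, 0.0504]
eef_rot: [-3.141, -0.001, -2.926]
force: [-4.4, -7.2, -0.3]
grip_width: 0.0117
grip_force: 3.0
```

Run:
```python
from h import *
print(ctrl.get_obs()['moment'])
c=snap("scene","s3");snap("wrist","w3")
a=c['img'][220:400,190:400,::-1]
cv2.imwrite("pics/a3.png",cv2.resize(a,None,fx=3.3,fy=3.3,interpolation=cv2.INTER_CUBIC))
```

```text
[-1.14066666  0.56178762 -0.02321761]
```

View pics/a3.png

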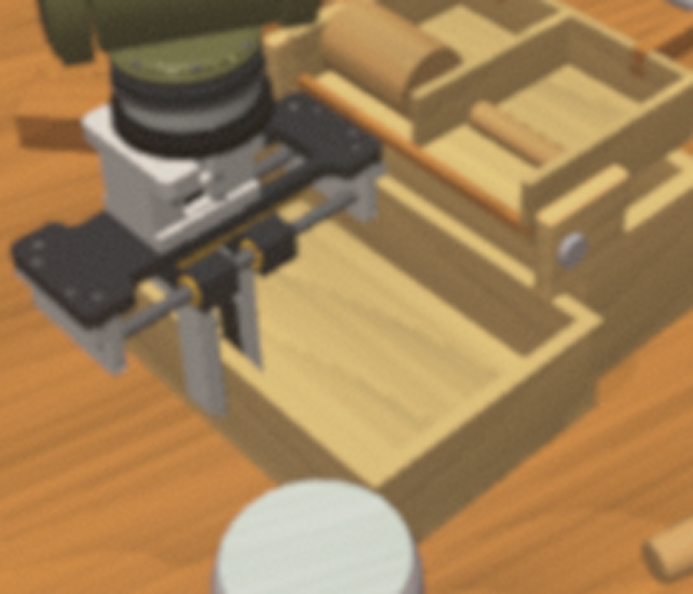

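The tote's right end appears flush with the panel: corner at crop (603,320), front-right corner at (378,488). Checking those numbers.

Run:
```python
from h import *
a=load("s3"); A=lambda p:(p[0]/3.3+190-.35,p[1]/3.3+220-.35)
th=np.radians(12.4); xs=np.array([-np.sin(th),np.cos(th)]); ys=np.array([-np.cos(th),-np.sin(th)]); O=np.array([.581,.1025])
S=lambda P:((P[:2]-O)@xs,(P[:2]-O)@ys)
for n,p,z in[("tote +x right",(603,320),.065),("tote -x right",(378,488),.065),("tote bottom +x",(596,400),0)]:
    P=onz(a,A(p),z); print(n,P.round(4),np.round(S(P),4))
c=load("w3"); g=c['img']; 
# wall edges in wrist view: bright wall columns per row
for r in (20,80,140,200):
    d=cv2.GaussianBlur(g,(3,3),0)[r,:,2].astype(int); e=np.abs(np.diff(d)); print(r,[(i,int(e[i])) for i in np.argsort(-e)[:6]])
for y in(-.09,.09):
  P=O-.2355*xs+y*ys; print(proj(c,np.append(P,.065)))
print(np.round(S(ctrl.get_obs()['ee_pos']),4))
```

```text
tote +x right [0.7242 0.0464 0.065 ] [-0.0856 -0.1278]
tote -x right [ 0.7576 -0.1089  0.065 ] [-0.2444 -0.1271]
tote bottom +x [0.7201 0.0491 0.    ] [-0.082  -0.1244]
20 [(np.int64(327), 31), (np.int64(326), 25), (np.int64(298), 22), (np.int64(299), 21), (np.int64(328), 20), (np.int64(297), 12)]
80 [(np.int64(619), 21), (np.int64(298), 19), (np.int64(620), 19), (np.int64(299), 16), (np.int64(297), 12), (np.int64(618), 10)]
140 [(np.int64(610), 21), (np.int64(298), 19), (np.int64(609), 18), (np.int64(299), 14), (np.int64(297), 13), (np.int64(611), 12)]
200 [(np.int64(599), 25), (np.int64(598), 21), (np.int64(298), 19), (np.int64(299), 17), (np.int64(600), 14), (np.int64(297), 10)]
[321.37619146 505.12042642]
[323.66499859  88.06088593]
[-0.2385 -0.002 ]
```

View pics/w3.png

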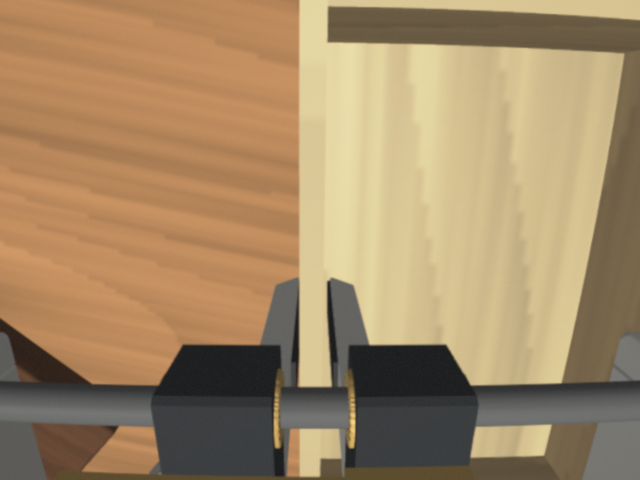

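The wall is still parallel to the jaws and the tote is centred laterally to about 1 mm. I'll release it and nudge the middle of the wall with closed fingers so it seats flush.

>>> apply_moves([
  [160,0,0,0,0,0,0],
  [160,0,0,0,0,0,0],
  [160,0,0,0,0,0,0],
  [160,0,0,3,0,0,0],
  [160,0,0,3,0,0,0],
  [255,0.4,-2,0,0,0,0],
  [255,0.4,-2,0,0,0,0],
  [255,0,0,0,0,0,0],
  [255,0,0,0,0,0,0],
  [255,0,0,0,0,0,0],
], grip_force=10)

```text
time_s: 7.4
ee_pos: [0.6425, -0.1684, 0.1099]
eef_rot: [3.141, -0.001, -2.925]
force: [-0.3, -0.1, -0.8]
grip_width: 0.0008
grip_force: 0.0
```

>>> apply_moves([
  [255,0,0,-3.5,0,0,0],
  [255,0,0,-3.5,0,0,0],
  [255,0,0,0,0,0,0],
  [255,-0.2,1,0,0,0,0],
  [255,-0.1,0.5,0,0,0,0],
  [255,-0.1,0.4,0,0,0,0],
  [255,0,0.2,0,0,0,0],
  [255,0,0,0,0,0,0],
])

```text
time_s: 8.2
ee_pos: [0.6391, -0.1481, 0.0416]
eef_rot: [-3.14, 0.001, -2.925]
force: [-0.1, -0.9, 0.8]
grip_width: 0.0002
grip_force: 0.5
```

>>> apply_moves([
  [255,-0.04,0.2,0,0,0,0],
  [255,-0.04,0.2,0,0,0,0],
  [255,-0.02,0.1,0,0,0,0],
  [255,0,0,0,0,0,0],
])

```text
time_s: 8.6
ee_pos: [0.6373, -0.1471, 0.0416]
eef_rot: [-3.136, -0.0, -2.927]
force: [-6.8, -25.1, 4.8]
grip_width: 0.0007
grip_force: 12.1
```

>>> apply_moves([
  [255,0.2,-1,0,0,0,0],
  [255,0.1,-0.6,0,0,0,0],
  [130,0,0,4,0,0,0],
  [130,0,0,4.5,0,0,0],
  [130,0,0,4.5,0,0,0],
  [130,0,0,4.5,0,0,0],
  [130,-0.5,2.5,4,0,0,0],
  [130,-0.8,4,0,0,0,0],
  [130,-0.9,4,0,0,0,0],
  [130,-0.9,4,0,0,0,0],
])

```text
time_s: 9.6
ee_pos: [0.6092, -0.0124, 0.2557]
eef_rot: [3.141, 0.0, -2.925]
force: [1.1, -0.3, -0.1]
grip_width: 0.0462
grip_force: 0.0
```

>>> apply_moves([
  [130,-0.9,4,0,0,0,0],
  [130,-0.9,4,0,0,0,0],
  [130,-0.9,4,0,0,0,0],
  [130,-0.9,4,0,0,0,0],
  [130,-0.9,3.8,-2,0,0,0],
  [130,-0.2,1.4,-3,0,0,0],
  [130,0,0,0,0,0,0],
])

```text
time_s: 10.3
ee_pos: [0.5608, 0.1996, 0.2019]
eef_rot: [3.142, -0.006, -2.922]
force: [-0.1, -0.6, 1.2]
grip_width: 0.0459
grip_force: 0.0
```

Run:
```python
from h import *
c=snap("wrist","w4"); o=ctrl.get_obs(); print(o['ee_pos'].round(4),o['eef_rot'],o['grip_width'],proj(c,np.array([.562,.196,.145])))
snap("scene","s4")
```

```text
[0.562  0.1984 0.2044] [-3.14153853 -0.00314548 -2.92374477] 0.046129641895705245 [307.7754582 274.3955127]
```

View pics/w4.png

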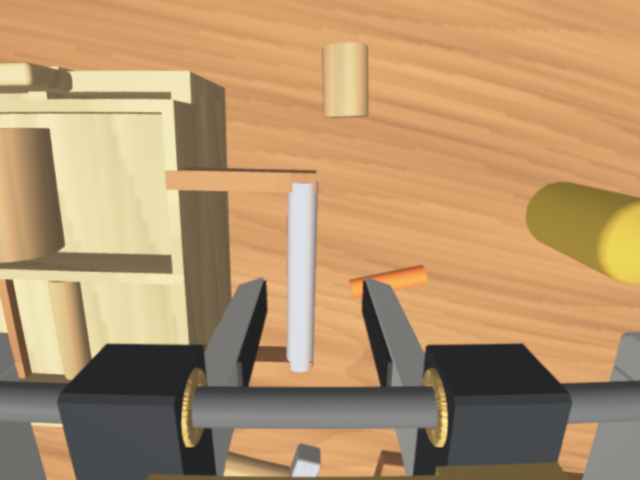

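The wrist view shows the bar upright between the fingers, columns 290–316, rows 180–370. It sits about 5 px left of the prediction, so I'm shifting −5 mm in y and descending.

>>> apply_moves([
  [130,0.05,-0.3,-1.5,0,0,0],
  [130,0,-0.2,-1.5,0,0,0],
  [130,0,0,-1.5,0,0,0],
  [130,0,0,-0.8,0,0,0],
  [130,0,0,0,0,0,0],
  [255,0,0,0,0,0,0],
  [255,0,0,0,0,0,0],
  [255,0,0,0,0,0,0],
  [255,0,0,0,0,0,0],
  [255,0,0,0,0,0,0],
], grip_force=25)

```text
time_s: 11.4
ee_pos: [0.5634, 0.1926, 0.1528]
eef_rot: [-3.141, 0.0, -2.926]
force: [0.0, -4.2, 1.4]
grip_width: 0.015
grip_force: 25.0
```

Run:
```python
import numpy as np
r=19.235;p=np.arctan2(3,19);X=np.array([-.215,.977])
t=np.radians(np.r_[0:56:2.75]); q=np.c_[np.outer(r*np.cos(p+t),X),r*np.sin(p+t)]
print(np.c_[np.degrees(t[1:]),np.diff(q,axis=0)].round(2).tolist())
```

```text
[[2.75, 0.04, -0.16, 0.91], [5.5, 0.04, -0.2, 0.9], [8.25, 0.05, -0.25, 0.89], [11.0, 0.06, -0.29, 0.87], [13.75, 0.07, -0.33, 0.86], [16.5, 0.08, -0.37, 0.84], [19.25, 0.09, -0.41, 0.82], [22.0, 0.1, -0.45, 0.8], [24.75, 0.11, -0.48, 0.78], [27.5, 0.11, -0.52, 0.76], [30.25, 0.12, -0.55, 0.73], [33.0, 0.13, -0.59, 0.7], [35.75, 0.14, -0.62, 0.67], [38.5, 0.14, -0.65, 0.64], [41.25, 0.15, -0.68, 0.61], [44.0, 0.16, -0.71, 0.57], [46.75, 0.16, -0.73, 0.54], [49.5, 0.17, -0.76, 0.5], [52.25, 0.17, -0.78, 0.46], [55.0, 0.18, -0.8, 0.42]]
```

>>> apply_moves([
  [255,0.04,-0.16,0.91,0,0,0],
  [255,0.04,-0.2,0.9,0,0,0],
  [255,0.05,-0.25,0.89,0,0,0],
  [255,0.06,-0.29,0.87,0,0,0],
  [255,0.07,-0.33,0.86,0,0,0],
  [255,0.08,-0.37,0.84,0,0,0],
  [255,0.09,-0.41,0.82,0,0,0],
  [255,0.1,-0.45,0.8,0,0,0],
])

```text
time_s: 12.2
ee_pos: [0.5681, 0.1691, 0.2225]
eef_rot: [3.14, -0.0, -2.925]
force: [-4.8, 7.0, -0.6]
grip_width: 0.0152
grip_force: 25.0
```

>>> apply_moves([
  [255,0.11,-0.46,0.78,0,0,0],
  [255,0.11,-0.5,0.76,0,0,0],
  [255,0.12,-0.55,0.73,0,0,0],
  [255,0.13,-0.59,0.7,0,0,0],
  [255,0.14,-0.62,0.67,0,0,0],
  [255,0.14,-0.65,0.64,0,0,0],
  [255,0,0,0,0,0,0],
])

```text
time_s: 12.9
ee_pos: [0.5752, 0.1359, 0.2671]
eef_rot: [3.138, 0.001, -2.924]
force: [-14.0, 13.5, 12.4]
grip_width: 0.0152
grip_force: 25.1
```

>>> apply_moves([
  [255,-0.1,0.15,0.25,0,0,0],
  [255,0,0,0,0,0,0],
], grip_force=15)

```text
time_s: 13.1
ee_pos: [0.5751, 0.136, 0.2672]
eef_rot: [-3.141, 0.001, -2.925]
force: [0.7, 1.6, -0.6]
grip_width: 0.0156
grip_force: 15.0
```

>>> apply_moves([
  [255,0.13,-0.67,0.63,0,0,0],
  [255,0.13,-0.7,0.6,0,0,0],
  [255,0,0,0,0,0,0],
])

```text
time_s: 13.4
ee_pos: [0.5779, 0.1218, 0.2803]
eef_rot: [3.141, 0.001, -2.926]
force: [-0.6, 6.2, 4.0]
grip_width: 0.0152
grip_force: 15.0
```

>>> apply_moves([
  [255,0.13,-0.68,0.58,0,0,0],
  [255,0.15,-0.72,0.54,0,0,0],
  [255,0.15,-0.74,0.5,0,0,0],
  [255,0.07,-0.3,0.16,0,0,0],
  [255,0,0,0,0,0,0],
  [255,0,0,0,0,0,0],
  [255,0,0,0,0,0,0],
])

```text
time_s: 14.1
ee_pos: [0.5825, 0.0982, 0.2973]
eef_rot: [3.141, 0.001, -2.925]
force: [-1.0, 5.4, 6.0]
grip_width: 0.0155
grip_force: 15.0
```

Run:
```python
from h import *
th=np.radians(12.9); xs=np.array([-np.sin(th),np.cos(th)])
o=ctrl.get_obs(); p=o['ee_pos']; d=(p[:2]-np.array([.5634,.1926]))@xs; z=p[2]-.1528
print(p,o['force'],d,z, np.degrees(np.arctan2(.03+z,.19+d))-8.97, np.hypot(.03+z,.19+d))
a=load("s4");b=snap("scene","s5")
for c,n in((a,"s4"),(b,"s5")):
    # tote interior patch difference and orange-brown blank mask
    h=cv2.cvtColor(c['img'],cv2.COLOR_RGB2HSV)
    m=cv2.inRange(h,(8,95,90),(16,170,220)); 
    k=cv2.connectedComponentsWithStats(m[225:370,190:390]); print(n,[(s.tolist(),ce.round().tolist()) for s,ce in zip(k[2],k[3]) if s[4]>60])
d=cv2.absdiff(a['img'],b['img']).sum(2); m=(d>40).astype(np.uint8); m=cv2.morphologyEx(m,cv2.MORPH_OPEN,np.ones((3,3)))
k=cv2.connectedComponentsWithStats(m); print([(s.tolist()) for s in k[2][1:] if s[4]>40])
for y,n in((.055,'L'),(-.055,'R')):
  O=np.array([.581,.1025]);ys=np.array([-.977,-.215]);x=np.array([-.215,.977]); P=O-.16*x+y*ys; print(n,proj(b,np.append(P,.03)))
```

```text
[0.58254011 0.09819438 0.29725548] [-1.01984848  5.37883632  5.9594165 ] -0.09629596440857474 0.14445547759028432 52.78873535230085 0.19802817967999728
s4 [([0, 0, 200, 145, 18488], [121.0, 72.0]), ([0, 0, 94, 145, 8222], [33.0, 68.0]), ([180, 0, 20, 19, 175], [193.0, 6.0]), ([96, 3, 29, 26, 217], [110.0, 15.0]), ([89, 17, 73, 50, 426], [125.0, 42.0]), ([145, 95, 55, 50, 1348], [182.0, 128.0])]
s5 [([0, 0, 200, 145, 18568], [121.0, 71.0]), ([0, 0, 152, 145, 8614], [37.0, 67.0]), ([184, 0, 16, 36, 313], [194.0, 20.0]), ([145, 95, 55, 50, 1346], [182.0, 128.0])]
[[304, 0, 37, 24, 555], [275, 0, 162, 292, 21058], [372, 23, 10, 5, 41], [235, 73, 50, 58, 491], [141, 94, 15, 10, 60], [150, 102, 15, 29, 165], [303, 207, 34, 31, 554], [338, 215, 19, 16, 198], [236, 294, 41, 38, 716]]
L [272.5472165  301.73694294]
R [312.30372227 331.53456766]
```

The change at (236–277, 294–332) inside the tote is the thick blank having rolled in, and the tilt is about 54°. I'll hold briefly, then check again and plan the lowering along the measured arc.

>>> apply_moves([
  [255,0,0.05,0.06,0,0,0],
  [255,0,0,0,0,0,0],
  [255,0,0,0,0,0,0],
  [255,0,0,0,0,0,0],
  [255,0,0,0,0,0,0],
])

```text
time_s: 14.65
ee_pos: [0.5825, 0.0985, 0.2971]
eef_rot: [-3.141, -0.001, -2.926]
force: [-0.9, 1.5, 0.1]
grip_width: 0.0154
grip_force: 15.0
```

Run:
```python
from h import *
from scipy.interpolate import CubicSpline
o=ctrl.get_obs();p=o['ee_pos'];print(p,o['force'])
P=np.array([[.5634,.1926,.1528],[.5680,.1698,.2225],[.5751,.136,.2672],[.5779,.1220,.2805],p])
t=np.r_[0,np.cumsum(np.linalg.norm(np.diff(P,axis=0),axis=1))]
print(t, (np.diff(CubicSpline(t,P)(np.linspace(t[-1],0,27)),axis=0)*100).round(2).tolist())
a=load("s5");b=snap("scene","s6")
d=cv2.absdiff(a['img'],b['img']).sum(2)[280:350,200:360]; print((d>40).sum())
```

```text
[0.58252062 0.09846588 0.29714085] [-0.855364    1.45460778  0.10993074]
[0.         0.0734785  0.12996691 0.14947921 0.17867035] [[-0.11, 0.59, -0.35], [-0.11, 0.57, -0.38], [-0.11, 0.55, -0.4], [-0.1, 0.53, -0.43], [-0.1, 0.51, -0.45], [-0.1, 0.5, -0.47], [-0.1, 0.48, -0.48], [-0.1, 0.47, -0.5], [-0.09, 0.45, -0.51], [-0.09, 0.44, -0.52], [-0.09, 0.42, -0.54], [-0.09, 0.41, -0.55], [-0.08, 0.39, -0.56], [-0.08, 0.37, -0.57], [-0.08, 0.35, -0.58], [-0.07, 0.33, -0.6], [-0.07, 0.31, -0.61], [-0.06, 0.29, -0.62], [-0.06, 0.27, -0.63], [-0.05, 0.25, -0.64], [-0.05, 0.22, -0.65], [-0.04, 0.2, -0.66], [-0.03, 0.17, -0.67], [-0.03, 0.14, -0.68], [-0.02, 0.11, -0.69], [-0.01, 0.09, -0.7]]
0
```

>>> apply_moves([
  [255,-0.11,0.59,-0.35,0,0,0],
  [255,-0.11,0.57,-0.38,0,0,0],
  [255,-0.11,0.55,-0.4,0,0,0],
  [255,-0.1,0.53,-0.43,0,0,0],
  [255,-0.1,0.51,-0.45,0,0,0],
  [255,-0.1,0.5,-0.47,0,0,0],
  [255,-0.1,0.48,-0.48,0,0,0],
  [255,-0.1,0.47,-0.5,0,0,0],
  [255,-0.09,0.45,-0.51,0,0,0],
  [255,-0.09,0.44,-0.52,0,0,0],
])

```text
time_s: 15.7
ee_pos: [0.5725, 0.1499, 0.2521]
eef_rot: [3.142, 0.0, -2.925]
force: [1.8, 1.4, -0.6]
grip_width: 0.0157
grip_force: 15.0
```

>>> apply_moves([
  [255,-0.09,0.42,-0.54,0,0,0],
  [255,-0.09,0.41,-0.55,0,0,0],
  [255,-0.08,0.39,-0.56,0,0,0],
  [255,-0.08,0.37,-0.57,0,0,0],
  [255,-0.08,0.35,-0.58,0,0,0],
  [255,-0.07,0.33,-0.6,0,0,0],
  [255,-0.07,0.31,-0.61,0,0,0],
  [255,-0.06,0.29,-0.62,0,0,0],
])

```text
time_s: 16.5
ee_pos: [0.5662, 0.1784, 0.2056]
eef_rot: [-3.142, -0.0, -2.925]
force: [1.4, 0.6, -0.2]
grip_width: 0.0153
grip_force: 15.0
```

>>> apply_moves([
  [255,-0.06,0.27,-0.63,0,0,0],
  [255,-0.05,0.25,-0.64,0,0,0],
  [255,-0.05,0.22,-0.65,0,0,0],
  [255,-0.04,0.2,-0.66,0,0,0],
  [255,-0.03,0.17,-0.66,0,0,0],
  [255,-0.03,0.13,-0.6,0,0,0],
  [255,-0.02,0.1,-0.5,0,0,0],
  [255,-0.01,0.06,-0.3,0,0,0],
  [255,0,0.04,-0.2,0,0,0],
  [255,0,0,0,0,0,0],
])

```text
time_s: 17.5
ee_pos: [0.5633, 0.1925, 0.1576]
eef_rot: [-3.141, -0.0, -2.925]
force: [0.1, 0.6, -2.4]
grip_width: 0.0158
grip_force: 15.0
```

>>> apply_moves([
  [255,0,0.02,-0.15,0,0,0],
  [255,0,0.02,-0.15,0,0,0],
  [255,0,0,-0.1,0,0,0],
  [255,0,0,0,0,0,0],
])

```text
time_s: 17.9
ee_pos: [0.5644, 0.1928, 0.1564]
eef_rot: [-3.141, 0.004, -2.926]
force: [-3.4, -2.7, 17.3]
grip_width: 0.0155
grip_force: 15.0
```

The tray is on its stop: 17 N up, with no further travel. I'll relieve the push, open and retreat upward.

>>> apply_moves([
  [255,0,0,0.22,0,0,0],
  [255,0,0,0,0,0,0],
  [130,0,0,0,0,0,0],
  [130,0,0,0,0,0,0],
  [130,0,0,0,0,0,0],
  [130,0,0,0,0,0,0],
  [130,0,0,2,0,0,0],
  [130,0,0,4,0,0,0],
  [130,0,0,4,0,0,0],
  [130,0,0,4,0,0,0],
], grip_force=10)

```text
time_s: 18.9
ee_pos: [0.5631, 0.193, 0.2976]
eef_rot: [-3.142, -0.0, -2.925]
force: [0.4, 1.6, 0.2]
grip_width: 0.0459
grip_force: 0.0
```

>>> apply_moves([
  [130,-1,1.5,0,0,0,0],
  [130,-2,3,0,0,0,0],
  [130,-2,3,0,0,0,0],
  [130,-2,2,0,0,0,0],
  [130,0,0,0,0,0,0],
  [130,0,0,0,0,0,0],
  [130,0,0,0,0,0,0],
  [130,0,0,0,0,0,0],
])

```text
time_s: 19.7
ee_pos: [0.4939, 0.2873, 0.2957]
eef_rot: [-3.141, -0.0, -2.927]
force: [-0.3, 0.4, -0.6]
grip_width: 0.0458
grip_force: 0.0
```

Run:
```python
from h import *
o=ctrl.get_obs();print(o['ee_pos'],o['force'])
a=load("s4");b=snap("scene","s7"); s0=load("scene"); d0=load("side"); d=snap("side","d7")
def blobs(x,y,n,t=45):
    m=(cv2.absdiff(x['img'],y['img']).sum(2)>t).astype(np.uint8); m=cv2.morphologyEx(m,cv2.MORPH_OPEN,np.ones((3,3)))
    print(n,[s.tolist() for s in cv2.connectedComponentsWithStats(m)[2][1:] if s[4]>25])
blobs(a,b,"s4-s7"); blobs(s0,b,"s0-s7"); blobs(d0,d,"d0-d7")
def darkness(c,box):
    x0,x1,y0,y1=box; return c['img'][y0:y1,x0:x1].reshape(-1,3).mean(0).round()
print("thin region",[darkness(c,(333,352,253,263)) for c in(s0,a,b)])
print("glue proj box",[darkness(c,(428,455,180,230)) for c in(s0,b)])
```

```text
[0.49391101 0.28730536 0.29572174] [-0.31918893  0.41408295 -0.62766924]
s4-s7 [[215, 0, 14, 35, 302], [235, 0, 215, 202, 15113], [142, 94, 18, 15, 93], [155, 103, 17, 27, 152], [287, 220, 43, 37, 815], [332, 256, 24, 15, 134], [319, 258, 29, 26, 351], [236, 295, 41, 37, 718]]
s0-s7 [[222, 0, 8, 4, 27], [233, 0, 108, 257, 12438], [330, 0, 45, 12, 317], [366, 0, 84, 135, 5725], [220, 29, 8, 41, 177], [245, 43, 7, 21, 113], [215, 75, 11, 7, 61], [142, 92, 31, 37, 562], [212, 92, 9, 24, 145], [169, 96, 22, 14, 110], [227, 97, 14, 16, 134], [162, 98, 8, 7, 31], [142, 115, 12, 28, 102], [158, 145, 13, 8, 84], [128, 255, 244, 202, 23883], [332, 256, 24, 15, 134], [319, 258, 29, 26, 345], [168, 404, 64, 11, 382], [233, 413, 4, 31, 114], [130, 415, 12, 4, 40], [122, 418, 8, 20, 90], [158, 446, 76, 19, 777], [121, 464, 18, 5, 70]]
d0-d7 [[248, 0, 186, 239, 16475], [349, 0, 18, 18, 212], [371, 0, 9, 7, 43], [435, 0, 109, 30, 693], [595, 0, 45, 214, 2225], [330, 10, 6, 6, 29], [330, 23, 11, 7, 58], [337, 57, 21, 4, 73], [225, 166, 21, 52, 394]]
thin region [array([188., 152.,  95.]), array([189., 152.,  95.]), array([200., 171., 109.])]
glue proj box [array([167., 128.,  18.]), array([165., 127.,  18.])]
```

Run:
```python
from h import *
b=load("s7"); g=cv2.GaussianBlur(cv2.cvtColor(b['img'],cv2.COLOR_RGB2GRAY),(3,3),0).astype(np.float32)
th=np.radians(12.4); xs=np.array([-np.sin(th),np.cos(th)]); ys=np.array([-np.cos(th),-np.sin(th)]); O=np.array([.581,.1025])
for y in np.arange(-.08,.121,.025):
    s=np.arange(-.262,-.216,.0005); uv=np.array([proj(b,np.append(O+x*xs+y*ys,.065)) for x in s],np.float32)
    v=cv2.remap(g,uv[:,:1],uv[:,1:],cv2.INTER_LINEAR).ravel(); d=np.gradient(v); print(round(y,3),s[np.argmax(d)].round(4),d.max().round(1))
for x in np.arange(-.23,-.09,.02):
    s=np.arange(-.145,-.105,.0005); uv=np.array([proj(b,np.append(O+x*xs+y*ys,.065)) for y in s],np.float32)
    v=cv2.remap(g,uv[:,:1],uv[:,1:],cv2.INTER_LINEAR).ravel(); d=np.gradient(v); print("end",round(x,3),s[np.argmax(d)].round(4),d.max().round(1))
```

```text
-0.08 -0.2455 6.7
-0.055 -0.245 6.3
-0.03 -0.2445 6.5
-0.005 -0.244 6.3
0.02 -0.243 6.5
0.045 -0.243 5.7
0.07 -0.2425 5.3
0.095 -0.242 6.0
0.12 -0.241 5.7
end -0.23 -0.1255 7.1
end -0.21 -0.1255 6.8
end -0.19 -0.126 6.9
end -0.17 -0.1255 6.8
end -0.15 -0.1265 6.8
end -0.13 -0.127 6.6
end -0.11 -0.127 6.2
end -0.09 -0.1275 6.0
```

Run:
```python
from h import *
th=np.radians(12.4); xs=np.array([-np.sin(th),np.cos(th)]); ys=np.array([-np.cos(th),-np.sin(th)]); O=np.array([.581,.1025])
def scan(f,z,yr,x0,x1,n,hi=True):
    b=load(f); g=cv2.GaussianBlur(b['img'][:,:,2],(3,3),0).astype(np.float32); R=[]
    for y in yr:
        s=np.arange(x0,x1,.0005); uv=np.array([proj(b,np.append(O+x*xs+y*ys,z)) for x in s],np.float32)
        d=np.gradient(cv2.remap(g,uv[:,:1],uv[:,1:],cv2.INTER_LINEAR).ravel()); i=np.argmax(np.abs(d)); R.append((round(y,3),s[i].round(4),d[i].round(1)))
    R=np.array(R); k=np.polyfit(R[:,0],R[:,1],1); print(n,R[:,1].tolist(),R[:,2].tolist(),"slope",k[0].round(4))
Y=np.arange(-.08,.081,.02)
scan("s7",.122,Y,-.117,-.095,"lip scene")
scan("s4",.0,np.arange(-.1,.11,.02),-.02,.04,"x")
scan("scene",0,np.arange(-.1,.101,.02),-.1,-.065,"panel bottom scene(start)")
scan("side",0,np.arange(-.1,.101,.02),.0,.04,"rear bottom side")
scan("d7",.145,np.arange(-.04,.041,.01),.096,.112,"bar rear side")
```

```text
lip scene [-0.1165, -0.099, -0.0975, -0.115, -0.1065, -0.1015, -0.1015, -0.1025, -0.1005] [-1.7000000476837158, 2.0, 1.899999976158142, -1.899999976158142, 2.299999952316284, 3.700000047683716, 3.9000000953674316, 3.9000000953674316, 3.299999952316284] slope 0.0492
x [0.021, 0.029, -0.015, -0.0125, 0.0165, 0.0065, 0.003, 0.0045, 0.004, 0.006, 0.0065] [0.20000000298023224, 0.20000000298023224, -0.4000000059604645, 1.7000000476837158, -2.4000000953674316, 3.0, 2.9000000953674316, 3.299999952316284, 3.200000047683716, 3.0999999046325684, 3.299999952316284] slope -0.0395
panel bottom scene(start) [-0.077, -0.082, -0.085, -0.082, -0.0675, -0.0655, -0.084, -0.082, -0.0665, -0.095, -0.072] [0.4000000059604645, 0.30000001192092896, -0.20000000298023224, -0.30000001192092896, 0.5, 0.4000000059604645, 0.30000001192092896, 0.4000000059604645, -0.30000001192092896, 0.4000000059604645, 0.30000001192092896] slope 0.0055
rear bottom side [0.014, 0.018, 0.021, 0.017, 0.0185, 0.006, 0.0205, 0.016, 0.0195, 0.021, 0.023] [0.699999988079071, 0.699999988079071, 0.800000011920929, 0.6000000238418579, 0.5, 0.30000001192092896, 0.5, 0.20000000298023224, 0.5, 0.5, 0.4000000059604645] slope 0.0239
bar rear side [0.096, 0.096, 0.096, 0.0965, 0.0965, 0.0965, 0.096, 0.096, 0.096] [-2.700000047683716, -2.799999952316284, -2.700000047683716, -2.5, -2.799999952316284, -2.9000000953674316, -3.0999999046325684, -2.700000047683716, -3.0999999046325684] slope 0.0
```

Run:
```python
from h import *
c=load("w4"); g=cv2.GaussianBlur(c['img'],(3,3),0).astype(int)
# bar: bluish-white: low saturation
h=cv2.cvtColor(c['img'],cv2.COLOR_RGB2HSV); m=(h[:,:,1]<50)&(h[:,:,2]>120)
pts=[]
for r in range(200,345,5):
    x=np.where(m[r,280:330])[0]
    if len(x)>12: pts.append((x.mean()+280,r,len(x)))
pts=np.array(pts); print(len(pts),pts[[0,len(pts)//2,-1]].tolist())
W=np.array([onz(c,p[:2],.148)[:2] for p in pts]); d=W[0]-W[-1]; v=cv2.fitLine(W.astype(np.float32),cv2.DIST_L2,0,.001,.001).ravel()
print("bar angle deg",np.degrees(np.arctan2(v[1],v[0])),W.mean(0))
# tote wall in w1 vs w3 for method check: none
```

```text
29 [[302.0, 200.0, 29.0], [301.0, 270.0, 27.0], [299.5, 340.0, 26.0]]
bar angle deg 11.065953 [0.5599514  0.19164409]
```

The bar measures 11.1° in the wrist view and the tote 11.2–11.4°, so the tote is square to the stand. It is centred to within a few mm, the glue is unmoved and the robot is clear of everything, so I'm handing in.

```bash
python3 -c "
from station import ctrl
print(ctrl.hand_in())"
```

```text
the job is handed in; nothing more can be done
None
```

I handed the job in at about 20 s: the tote is against the stand, square to within half a degree and centred to a few mm, the thick blank is in it, the tray is level and released, and the glue is undisturbed; image comparison shows the thin blank still in the tray by the lip, and the dark wood block and possibly the white jar beside the tote seem to have shifted slightly early on.

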